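# Turn a cup of nuts out with a hinged turnover leaf

### The job

Move the pin vise off the base board into the grey tool tray; then turn the parts cup over with the help of the upright hinged leaf (it keeps the mouth closed while both swing over), so that the leaf lies flat and the cup stands mouth down on the middle of it with all five brass nuts underneath. Lift the cup straight up so the nuts stay in one heap on the middle of the leaf, and stand the empty cup mouth down on the middle of the cork pad. Leave everything else on the bench as it lies.

Things in the scene. Friction and masses are not known exactly. Their poses are not given: they have to be found in the camera images.
- cup_mid (a point): Aluminium parts cup holding five brass nuts, 100 mm long, open at one end: from its closed base a straight tube, 64 mm outer diameter, for 60 mm, then flaring to 88 mm at the mouth; wall and base 4 mm. About 0.12 kg (varies) plus 0.2 kg of nuts. This point: on its axis 50 mm from the base; z axis from base to mouth. It starts lying in the cradle, mouth raised 5 degrees above level.
- cup_mouth (a point): Centre of the cup's mouth, on its axis in the plane of the rim, 100 mm from the base; z axis points out of the cup. The nuts start in the straight part, next to the base.
- cradle: Fixed wooden V-trough, foot 90 x 80 mm, under the straight part of the lying cup. Origin under its foot's middle, at bench height, where the cup's axis is 85 mm up; x axis points, level, the way the mouth faces. Trough 50 mm long; its sides end 17 mm below the cup's axis, within 33 mm of the centre plane: free for fingers beside the cup. A stop behind the base ends 10 mm below the axis.
- leaf_spot (a point): Centre of the heap face of the hinged wooden leaf (150 x 150 mm, 10 mm thick), where two dark scored lines cross. z axis out of that face: up when the leaf lies down, level when it stands up. x axis points away from the hinge, which is 75 mm from this point. With the leaf down the face is 18 mm above the bench.
- leaf (a joint): Angle of the leaf: 0 = lying flat on its base board, about 1.57 = standing up. Starts near upright. Its stiff hinge holds it wherever it is left; it moves when pushed with about 0.4 N m (some 5 N at mid-height).
- leaf_hinge (a point): Middle of the leaf's hinge line, 18 mm above the bench, in the plane of the heap face. y axis along the hinge; x axis points, level, over the base board, the way the leaf falls. When the leaf stands up its heap face looks the other way (-x), and the bench on that side is free. z up.
- base_mid (a point): Centre of the top face of the fixed dark base board (170 x 170 mm, 8 mm thick) on which the leaf comes down; x axis as for leaf_hinge, 75 mm ahead of the hinge.
- vise_mid (a point): Steel pin vise lying on the base board, in the way of the leaf: 120 mm long, 60 g, octagonal handle 14 mm across flats, thinner dark nose. This point is on its axis, half-way along, 7 mm above the base board; x axis along it to the nose. The handle reaches from 62 mm behind this point to 22 mm ahead of it; the centre of mass is about 15 mm behind it.
- tray_in (a point): Grey open tool tray, fixed, 190 x 90 mm outside, 22 mm high, walls 5 mm. This point is the centre of its inner floor, about 5 mm above the bench; x axis along its length, z up.
- pad_top (a point): Centre of the top face of a fixed square cork pad, 140 x 140 mm, 6 mm thick, z up.
- spool: Bystander: grey-flanged spool of solder standing on end, 72 mm diameter, 60 mm high, origin under its centre.
- dial: Bystander: brass dial barrel, 68 mm diameter, 30 mm high, origin under its centre.
- pliers: Bystander: pliers lying flat, about 165 mm long along their x axis, 20 mm high, origin under their middle.
- jar: Bystander: amber glass jar, 48 mm diameter, 60 mm high, origin under its centre.
- hammer: Bystander: hammer lying along its x axis, 200 mm long.
- brush: Bystander: brush lying along its x axis, 170 mm long.
- nut1_mid (a point): One of the five equal square brass nuts in the cup: 22 x 22 mm, 14 mm thick, 40 g; this point is its centre, z along its bore.
- nut2_mid (a point): One of the five equal square brass nuts in the cup: 22 x 22 mm, 14 mm thick, 40 g; this point is its centre, z along its bore.
- nut3_mid (a point): One of the five equal square brass nuts in the cup: 22 x 22 mm, 14 mm thick, 40 g; this point is its centre, z along its bore.
- nut4_mid (a point): One of the five equal square brass nuts in the cup: 22 x 22 mm, 14 mm thick, 40 g; this point is its centre, z along its bore.
- nut5_mid (a point): One of the five equal square brass nuts in the cup: 22 x 22 mm, 14 mm thick, 40 g; this point is its centre, z along its bore.

How it is judged:
By the outcome, as a careful person would: the job done as asked, in the order asked, and still so for the second after the job is handed in, with the robot touching nothing.
It also fails if it takes over 72 s, if anything falls off the work surface, if the arm or the gripper's body presses on something with over 40 N, if the wrist force passes 120 N, or if a joint passes its speed limit or range.

### The arm

A 6-joint arm with a two-finger parallel gripper is mounted at the origin on the work surface. World frame = base frame: x ahead of the robot, y to its left, z up, the work surface at z = 0. Lengths are in m, angles in rad, forces in N, time in s.
With the tool pointing down it reaches from about 0.4 to 0.825 m from the base axis. Payload 7 kg.
Tool frame: the origin (TCP) lies between the finger pads; the fingertips stand 8 mm ahead of it and the grasp point (between the pads) lies 11 mm behind it (arm.finger_overhang is the distance from the TCP to the fingertips, in m); z points along the fingers, y is the line along which they close (so a half turn about z gives the same grasp; the last joint's range is limited). The gripper opens to 88 mm and grips with 3 to 60 N. Pads are 19 mm wide; open, the fingers measure 130 mm over their backs; the gripper's body (78 mm by 193 mm) begins 47 mm behind the grasp point.
Start: joints at [-0.92, 0.359, 0.012, 0, -1.224, -0.288], TCP at [0.24, -0.631, 0.235] pointing down, gripper open.
Joint ranges: [-3.07, 3.07], [-1.43, 2.12], [-1.02, 1.25], [-3.03, 1.67], [-3.05, -0], [-3.03, 3.03]. Speed limits (rad/s): [2.39, 2.39, 3.01, 3.14, 3.14, 3.14].

### API

Orientations are given as [roll, pitch, yaw] about the fixed x, y, z axes, in that order (R = Rz(yaw) Ry(pitch) Rx(roll)).
In Python, from station import arm gives the robot as it stands.
- The arm moves only by the tool move_arm, never from a script. Its argument "rows" is text: rows parted by semicolons, each of 7 numbers parted by spaces: the turn, a rotation vector about the tool's x, y, z in degrees, then the shift along the tool's x, y, z in m, then the finger opening in m, from 0 to 0.0876. A call has 1 to 8 rows; each row shifts and turns the commanded pose from where the row before left it, along the tool's axes as they then stand; what a row does not reach is not made up. A row lasts 1/8 s, in which the tool goes at most 62.5 mm and 10.7 degrees, less where a joint would pass 70% of its speed; a pose out of reach is approached as far as the arm can. A call is refused whole if a number of a shift passes 0.0625 or a number of a turn 10.7, either way. A call with a gripper value outside its range is refused whole. The fingers move at their own pace and stop on an object; "squeeze" is the grip in N (left out, the last holds). Time passes only in rows, so rows that do not move let the fingers close. It gives the time, the measured TCP pose, the force, the opening and the grip force at its end, in the units of the state.
- arm.get_state(): the state, without advancing time (a new reading comes with each control period).
- arm.grab_frame(name): name is "scene" or "top" or "wrist"; returns (picture, depth): 420x560x3 uint8, blue, green, red; 420x560 float32, m along the optical axis (not along the pixel's ray), 0 where there is no reading.
- arm.camera_model(name): a dict with "mtx" (3x3 intrinsics, pixels), "camera_from_world" (4x4, takes a point from world to camera coordinates); the wrist camera has in their place "mount" (4x4, takes a point from camera to tool coordinates, whose origin is the TCP and whose axes are the flange's). Camera axes: x right, y down, z forward; pixel columns grow to the right and rows downward; lengths in m; the calibration is good to about 2 mm. A picture is of the moment at which its call begins: read the wrist's pose just before it. camera_model takes no time and is no camera call.
- arm.job_done(): hands the job in; it is judged then, once.
The state is a dict: "t": time; "q": joint angles; "qd": joint speeds; "joint_efforts": joint torques, N m; "eef_pos": TCP position; "ee_rot": TCP orientation; "force": force on the tool from outside, world axes, zero at the start; "moment": the same for the moment, N m; "width": finger opening in m; "gripper_force": force on a finger pad.
Only numpy, scipy, OpenCV 4.12 (cv2) and the standard library are available. Lean on these libraries where they do the work, as an engineer would, in place of code of your own. Each camera call takes 0.05 s, during which the arm holds its last target. There are 200 camera calls.

## Working session

There is one attempt and no reset: what is moved stays moved. The work goes in short steps, Python scripts to look and compute and a tool call to move; the robot and the scene stay as the last step left them, time stands still between calls to the robot, and variables do not carry over. Pictures are saved under pics/ and viewed, at most 10 in all, crops included, and the job is handed in when it is done.

Besides the shell and the picture viewer there is one more tool, called after ">>>" as a command line: name --argument value ..., lists and objects as JSON in quotes. move_arm: Moves the arm, as the interface text tells. Its arguments: {"type":"object","properties":{"rows":{"type":"string"},"squeeze":{"type":"number"}},"required":["rows"]}

```bash
ls; mkdir -p pics
cat > h.py <<'E'
import numpy as np, cv2
from station import arm
from scipy.spatial.transform import Rotation as R
def grab(n):
    s=arm.get_state(); im,d=arm.grab_frame(n); m=arm.camera_model(n); K=np.array(m["mtx"])
    if n=="wrist":
        T=np.eye(4); T[:3,:3]=R.from_euler('xyz',s["ee_rot"]).as_matrix(); T[:3,3]=s["eef_pos"]; W=T@np.array(m["mount"])
    else: W=np.linalg.inv(np.array(m["camera_from_world"]))
    return im,d,K,W
def cloud(d,K,W):
    v,u=np.indices(d.shape); P=np.stack([(u-K[0,2])/K[0,0]*d,(v-K[1,2])/K[1,1]*d,d,np.ones_like(d)],-1)
    X=(P@W.T)[...,:3]; X[d==0]=np.nan; return X
E
python3 - <<'E'
from h import *
for n in("scene","top"):
    im,d,K,W=grab(n); np.save(n+".npy",cloud(d,K,W)); cv2.imwrite(f"pics/{n}0.png",cv2.resize(im,None,fx=1.4,fy=1.4)); cv2.imwrite(f"{n}_raw.png",im)
    print(n,W.round(3).tolist(),K.tolist())
print(arm.get_state(), arm.finger_overhang)
E
```

```text
pics
scene [[-0.218, 0.814, -0.538, 1.252], [0.976, 0.177, -0.127, 0.17], [-0.008, -0.553, -0.833, 1.081], [0.0, 0.0, 0.0, 1.0]] [[398.47025772230023, 0.0, 269.59232031440774], [0.0, 398.47025772230023, 213.28054779462374], [0.0, 0.0, 1.0]]
top [[-0.017, -0.997, 0.078, 0.503], [-1.0, 0.015, -0.025, 0.019], [0.023, -0.079, -0.997, 1.293], [0.0, 0.0, 0.0, 1.0]] [[459.6702646766082, 0.0, 276.4014029689346], [0.0, 459.6702646766082, 203.34268210802668], [0.0, 0.0, 1.0]]
{'t': 0.1, 'q': array([-9.19858987e-01,  3.59371144e-01,  1.11631920e-02, -2.87022417e-04,
       -1.22411664e+00, -2.88117673e-01]), 'qd': array([ 2.26589411e-04, -1.32020957e-03,  1.73253302e-03,  1.93977363e-03,
       -1.05351616e-03, -5.14190053e-05]), 'joint_efforts': array([-4.51554341e-03, -5.84161878e+01,  2.93746662e+01,  7.01562256e+00,
        1.00647920e-02, -5.99026475e-05]), 'eef_pos': array([ 0.23939659, -0.63067101,  0.23368964]), 'ee_rot': array([ 3.14005070e+00, -1.75582352e-04, -2.77887058e+00]), 'force': array([0.44495446, 0.27369555, 0.3510009 ]), 'moment': array([-0.0041821 , -0.0380263 ,  0.00128015]), 'gripper_force': 0.0, 'width': 0.08775956243891964} 0.008
```

View pics/top0.png

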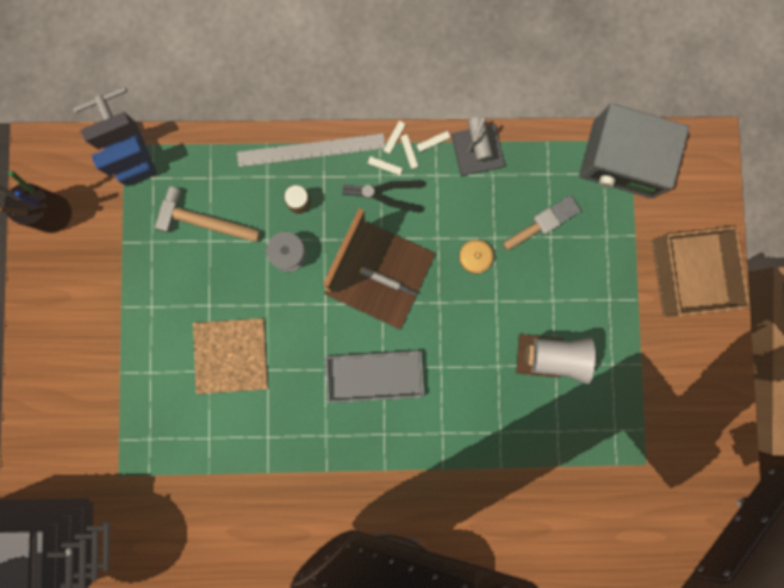

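View pics/scene0.png

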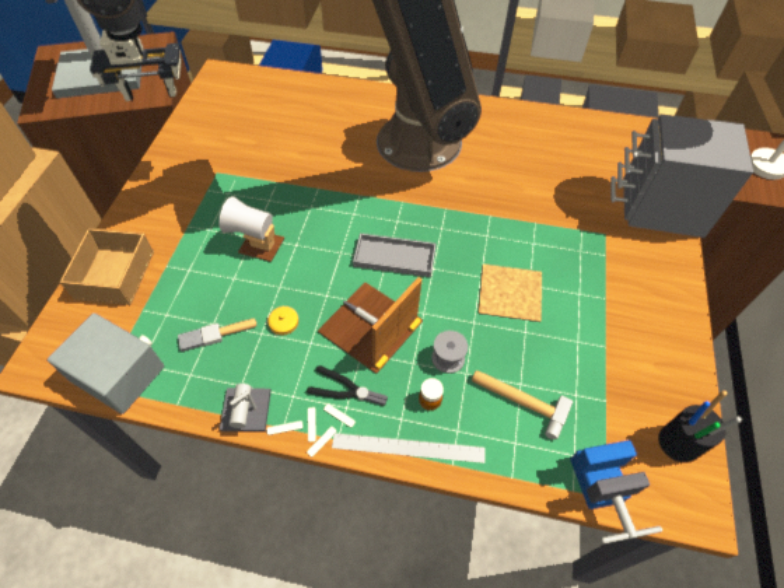

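Top view (1.4× pixels): leaf edge (345,250), vise about (362,270)–(418,292), cup (530–595,357) with its mouth to the right, pad (230,356), tray (376,375). Spool (286,250) and jar (296,198) are on the heap-face side. Next I measure these from depth.

Run:
```python
from h import *
X=np.load("top.npy"); S=np.load("scene.npy"); im=cv2.imread("top_raw.png")
def reg(X,u0,u1,v0,v1,z0,z1):
    p=X[int(v0/1.4):int(v1/1.4),int(u0/1.4):int(u1/1.4)].reshape(-1,3); return p[(p[:,2]>z0)&(p[:,2]<z1)]
def rect(n,p):
    r=cv2.minAreaRect((p[:,:2]*1000).astype(np.float32)); print(n,len(p),np.round(r[0],1),np.round(r[1],1),round(r[2],1),"zmed",np.median(p[:,2]).round(4))
print("bench z",np.nanmedian(X[150:160,150:170,2]),np.nanmedian(S[150:160,150:170,2]))
rect("tray",reg(X,315,440,335,415,.012,.035)); rect("pad",reg(X,180,280,305,405,.0035,.02))
rect("leaf top",reg(X,310,380,195,305,.08,.2)); rect("board+vise",reg(X,310,445,195,335,.004,.05))
rect("vise",reg(X,345,430,255,305,.013,.03))
rect("spool",reg(X,262,312,225,280,.045,.08)); rect("jar",reg(X,275,315,180,220,.045,.08));rect("dial",reg(X,450,500,230,280,.02,.05))
rect("cup",reg(X,530,605,325,395,.05,.2)); rect("cradle foot",reg(X,505,540,325,390,.005,.04))
# leaf far face from scene
for n,C,(u0,u1,v0,v1) in(("leafscene",S,(372,425,280,368)),):
    p=reg(C,u0,u1,v0,v1,.05,.16); rect(n,p)
    c=p.mean(0); 
    for _ in range(4):
        U,s,V=np.linalg.svd(p-np.median(p,0),full_matrices=False); e=(p-np.median(p,0))@V[2]; p=p[abs(e)<.008]
    print("plane n",V[2],"c",p.mean(0),len(p),"zmax",p[:,2].max())
# cup: fit axis by slices along rough axis
p=reg(X,520,605,325,395,.07,.2)
for y0 in np.arange(-.42,-.18,.01):
    q=p[(p[:,1]>y0)&(p[:,1]<y0+.01)]
    if len(q)>5: print(round(y0+.005,3),"x",q[:,0].min().round(4),q[:,0].max().round(4),"xtop",q[np.argsort(-q[:,2])[:6],0].mean().round(4),"ztop",q[:,2].max().round(4))
cv2.imwrite("pics/crop.png",cv2.resize(im[135:245,220:320],None,fx=5,fy=5,interpolation=cv2.INTER_CUBIC))
```

```text
bench z 0.0023041149584469567 0.10871531932545242
tray 415 [423.1  15.9] [ 90.4 189.9] 2.5 zmed 0.0219
pad 2751 [472.6 303.2] [197.5 198. ] 89.7 zmed 0.0065
leaf top 467 [658.4  66.8] [ 12.  149.4] 64.2 zmed 0.1657
board+vise 4250 [647.9   8.8] [269.4 281.1] 89.1 zmed 0.0086
vise 304 [615.9 -12.1] [167.7  95.3] 89.4 zmed 0.0192
spool 557 [670.2 185.2] [70.3 69.6] 87.8 zmed 0.061
jar 206 [773.7 162.1] [40.7 41.6] 89.9 zmed 0.0608
dial 276 [ 657.7 -191. ] [59.  62.6] 51.9 zmed 0.0224
cup 1200 [ 457.6 -330.4] [106.5  84.1] 82.9 zmed 0.1146
cradle foot 312 [ 457.  -277.8] [ 67.9 126.3] 88.0 zmed 0.0085
leafscene 615 [665.1  73. ] [  9.2 152.5] 61.6 zmed 0.1079
plane n [ 0.44562171  0.89504003 -0.01801743] c [0.67034663 0.07019365 0.10750364] 615 zmax 0.15936092621980025
-0.385 x 0.4476 0.4928 xtop 0.4618 ztop 0.1341
-0.375 x 0.4096 0.4904 xtop 0.4474 ztop 0.1381
-0.365 x 0.4124 0.4904 xtop 0.4508 ztop 0.1342
-0.355 x 0.4173 0.488 xtop 0.4537 ztop 0.1307
-0.345 x 0.4208 0.4857 xtop 0.4513 ztop 0.1293
-0.335 x 0.4264 0.4859 xtop 0.4573 ztop 0.1243
-0.325 x 0.4262 0.4886 xtop 0.4574 ztop 0.1246
-0.315 x 0.426 0.4888 xtop 0.4618 ztop 0.122
-0.305 x 0.4291 0.4915 xtop 0.4606 ztop 0.1208
-0.295 x 0.4291 0.4917 xtop 0.4583 ztop 0.1201
-0.285 x 0.4291 0.4917 xtop 0.4605 ztop 0.1204
-0.275 x 0.4444 0.4733 xtop 0.4562 ztop 0.0763
```

View pics/crop.png

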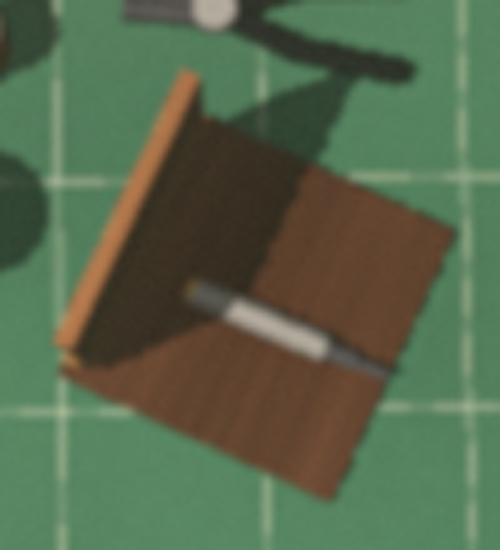

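```bash
cat >> h.py <<'E'
def ray(u,v,z,K,W):
    d=W[:3,:3]@np.array([(u-K[0,2])/K[0,0],(v-K[1,2])/K[1,1],1]); return W[:3,3]+d*(z-W[2,3])/d[2]
n=np.array([.4456,.8950]);n/=np.linalg.norm(n);t=np.array([n[1],-n[0]])
E
python3 - <<'E'
from h import *
m=arm.camera_model("top");K=np.array(m["mtx"]);W=np.linalg.inv(np.array(m["camera_from_world"]))
f=lambda u,v,z:ray(220+u/5-.4,135+v/5-.4,z,K,W)
for nm,u,v,z in(("b far",455,232,.008),("b near",332,500,.008),("b hinge near",60,368,.008),("vise butt",187,288,.015),("handle end",330,350,.015),("nose",395,371,.015),("leaf far",190,72,.168),("leaf near",68,345,.168)):
    p=f(u,v,z); print(nm,p.round(4),"n",(p[:2]@n).round(4),"t",(p[:2]@t).round(4))
X=np.load("top.npy"); p=X[210:300,360:440].reshape(-1,3); p=p[(p[:,2]>.075)&(p[:,2]<.2)]
c=np.array([.46,-.30]); 
from scipy.optimize import least_squares
def res(a):
    ax=np.array([np.sin(a[2])*np.cos(a[3]),-np.cos(a[2])*np.cos(a[3]),np.sin(a[3])]); b=np.array([a[0],-.30,a[1]])
    s=(p-b)@ax-a[4]; r=np.linalg.norm(np.cross(p-b,ax),axis=1); return r-np.where(s<60e-3,.032,.032+(s-.06)*.3)
s=least_squares(res,[.46,.088,-.1,.087,-.03],loss="soft_l1",f_scale=.002); a=s.x; ax=np.array([np.sin(a[2])*np.cos(a[3]),-np.cos(a[2])*np.cos(a[3]),np.sin(a[3])])
print("axis",ax.round(4),"elev",np.degrees(a[3]),"base",(np.array([a[0],-.30,a[1]])+a[4]*ax).round(4),"mouth",(np.array([a[0],-.30,a[1]])+(a[4]+.1)*ax).round(4),"med res",np.median(abs(s.fun)))
# pad by colour
im=cv2.imread("top_raw.png");h=cv2.cvtColor(im,cv2.COLOR_BGR2HSV);k=(h[...,0]<28)&(h[...,1]>80)&(h[...,2]>120)
k[:215]=0;k[290:]=0;k[:,:130]=0;k[:,200:]=0
v,u=np.nonzero(k);q=np.array([ray(a,b,.006,K,W)[:2]*1000 for a,b in zip(u,v)],np.float32);print("pad",cv2.minAreaRect(q),np.mean(q,0))
E
```

```text
b far [ 0.6658 -0.1101  0.008 ] n 0.1982 t 0.645
b near [ 0.5161 -0.0379  0.008 ] n 0.1961 t 0.4789
b hinge near [0.5922 0.113  0.008 ] n 0.3651 t 0.4798
vise butt [0.6354 0.0413 0.015 ] n 0.3202 t 0.5504
handle end [ 0.5995 -0.038   0.015 ] n 0.2332 t 0.5536
nose [ 0.5872 -0.074   0.015 ] n 0.1954 t 0.5587
leaf far [0.7271 0.0357 0.168 ] n 0.356 t 0.635
leaf near [0.5924 0.0973 0.168 ] n 0.3511 t 0.4869
axis [-0.108  -0.9895  0.0958] elev 5.497400799810944 base [ 0.4612 -0.2873  0.083 ] mouth [ 0.4504 -0.3863  0.0926] med res 0.0012470560647932782
pad ((468.80816650390625, 301.438232421875), (140.03977966308594, 139.61122131347656), 2.735459089279175) [468.29227 301.5891 ]
```

Consistency check: board 169 × 166 mm, leaf 149 mm, pad 140 mm, tray 190 × 90 mm, vise about 122 mm long. All of these match the given sizes. Now I move over the vise handle.

>>> move_arm --rows "0 0 -10.7 0 0 0 0.05; 0 0 -10.7 0 0 0 0.05; 0 0 -10.7 0 0 0 0.05; 0 0 -10.7 0 0 0 0.05; 0 0 0 -0.061 -0.005 0 0.05; 0 0 0 -0.061 -0.005 0 0.05; 0 0 0 -0.061 -0.005 0 0.05; 0 0 0 -0.061 -0.005 0 0.05"

```text
t: 1.1
eef_pos: [0.3665, -0.4196, 0.2343]
ee_rot: [3.141, 0.0, -2.032]
force: [0.8, -0.4, 0.6]
width: 0.0496
gripper_force: 0.0
```

>>> move_arm --rows "0 0 0 -0.061 -0.005 0 0.05; 0 0 0 -0.061 -0.005 0 0.05; 0 0 0 -0.061 -0.005 0 0.05; 0 0 0 -0.061 -0.005 0 0.05; 0 0 0 -0.061 -0.005 0 0.05; 0 0 0 -0.061 -0.005 0 0.05; 0 0 0 -0.061 -0.005 0 0.05; 0 0 0 -0.061 -0.005 0 0.05"

```text
t: 2.1
eef_pos: [0.6195, -0.0002, 0.2344]
ee_rot: [3.141, -0.0, -2.032]
force: [1.1, -1.4, 0.6]
width: 0.0502
gripper_force: 0.0
```

```bash
cat >> h.py <<'E'
import json
def st():
    s=arm.get_state(); open("log.txt","a").write(json.dumps([list(map(float,s[k])) for k in("q","eef_pos","ee_rot")])+"\n")
    print("t",round(s["t"],2),"q",s["q"].round(3),"p",s["eef_pos"].round(4),"rpy",np.degrees(s["ee_rot"]).round(2),"F",s["force"].round(1),"w",round(s["width"],4),"g",round(s["gripper_force"],1)); return s
E
python3 - <<'E'
from h import *
st(); im,d,K,W=grab("wrist"); cv2.imwrite("pics/w1.png",im); np.save("w1.npy",cloud(d,K,W))
print(arm.camera_model("wrist")); print([a for a in dir(arm) if a[0]!='_'])
E
```

```text
t 2.1 q [ 0.314  0.269 -0.117 -0.    -1.185 -0.775] p [ 6.195e-01 -2.000e-04  2.344e-01] rpy [ 1.7998e+02 -1.0000e-02 -1.1640e+02] F [ 1.1 -1.4  0.6] w 0.0502 g 0.0
{'mtx': array([[330.89215623,   0.        , 275.68729685],
       [  0.        , 330.89215623, 202.55974189],
       [  0.        ,   0.        ,   1.        ]]), 'mount': array([[ 2.19197928e-04, -9.55916130e-01, -2.93639753e-01,
         7.96623588e-02],
       [ 9.99999814e-01,  4.23887861e-05,  6.08493097e-04,
        -3.99230699e-04],
       [-5.69221333e-04, -2.93639832e-01,  9.55915961e-01,
        -1.50642023e-01],
       [ 0.00000000e+00,  0.00000000e+00,  0.00000000e+00,
         1.00000000e+00]])}
['Unreachable', 'camera_model', 'finger_overhang', 'get_state', 'grab_frame', 'job_done']
```

View pics/w1.png

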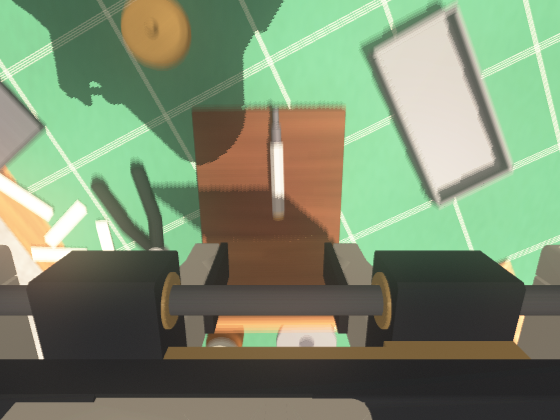

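The wrist view shows the vise from its nose (274,105) to its butt (280,218), with the leaf's top edge below at y≈240–330.

Run:
```python
from h import *
s=arm.get_state();m=arm.camera_model("wrist");K=np.array(m["mtx"]);T=np.eye(4);T[:3,:3]=R.from_euler('xyz',s["ee_rot"]).as_matrix();T[:3,3]=s["eef_pos"];W=T@np.array(m["mount"])
for nm,u,v,z in(("nose",275,105,.015),("handle front",278,142,.015),("butt",278,218,.02),("board L",193,109,.008),("board R",345,109,.008),("leaf L",202,241,.168),("leaf R",340,241,.168)):
    p=ray(u,v,z,K,W);l=T[:3,:3].T@(p-T[:3,3]);print(nm,p.round(4),"tool",l.round(4),"n",(p[:2]@n).round(4),"t",(p[:2]@t).round(4))
X=np.load("w1.npy");
for v in(225,235,250,270,290):print(v,X[v,255:300:15].round(3).tolist())
```

```text
nose [ 0.5906 -0.0632  0.015 ] tool [ 0.0755 -0.0009  0.2185] n 0.2066 t 0.5569
handle front [ 0.605  -0.0266  0.015 ] tool [0.0363 0.0024 0.2185] n 0.2458 t 0.5534
butt [0.6435 0.0518 0.02  ] tool [-0.0511  0.0025  0.2136] n 0.3332 t 0.5529
board L [ 0.673  -0.0991  0.008 ] tool [ 0.0712 -0.0907  0.2256] n 0.2113 t 0.6466
board R [ 0.5238 -0.0255  0.008 ] tool [0.0712 0.0757 0.2255] n 0.2106 t 0.4803
leaf L [ 0.6768 -0.0047  0.168 ] tool [-0.0153 -0.0525  0.0656] n 0.2974 t 0.608
leaf R [0.5891 0.0385 0.168 ] tool [-0.0153  0.0453  0.0656] n 0.297 t 0.5102
225 [[0.671, 0.046, 0.008], [0.654, 0.054, 0.009], [0.638, 0.063, 0.008]]
235 [[0.677, 0.058, 0.009], [0.66, 0.066, 0.009], [nan, nan, nan]]
250 [[0.673, 0.056, 0.059], [0.658, 0.063, 0.06], [0.643, 0.07, 0.06]]
270 [[0.67, 0.058, 0.102], [0.658, 0.064, 0.102], [0.645, 0.07, 0.103]]
290 [[0.611, -0.031, 0.307], [0.607, -0.029, 0.307], [0.604, -0.027, 0.307]]
```

```bash
cat >> h.py <<'E'
def to(x,y,z):
    s=st(); Rm=R.from_euler('xyz',s["ee_rot"]).as_matrix(); print("tool shift",(Rm.T@(np.array([x,y,z])-s["eef_pos"])).round(4))
E
python3 - <<'E'
from h import *
p=n*.272+t*.5535; to(*p,.020)
E
```

```text
t 2.15 q [ 0.321  0.274 -0.112 -0.    -1.184 -0.779] p [0.6229 0.0048 0.2336] rpy [-1.7996e+02  5.0000e-02 -1.1625e+02] F [5.3 3.3 2. ] w 0.0503 g 0.0
tool shift [0.0101 0.0022 0.2136]
```

>>> move_arm --rows "0 0 0 0.005 0.002 0 0.05; 0 0 0 0 0 0.045 0.05; 0 0 0 0 0 0.045 0.05; 0 0 0 0 0 0.045 0.05; 0 0 0 0 0 0 0.05; 0 0 0 0 0 0 0.05"

```text
t: 2.9
eef_pos: [0.6157, -0.0063, 0.1013]
ee_rot: [-3.14, 0.001, -2.032]
force: [0.3, 0.4, 1.3]
width: 0.0502
gripper_force: 0.0
```

Run:
```python
from h import *
p=n*.272+t*.5535; to(*p,.020); im,d,K,W=grab("wrist"); cv2.imwrite("pics/w2.png",im);to(*p,.020)
```

```text
t 2.9 q [ 0.307  0.375 -0.293  0.001 -0.901 -0.769] p [ 0.6157 -0.0063  0.1013] rpy [-1.7991e+02  3.0000e-02 -1.1642e+02] F [0.3 0.4 1.3] w 0.0502 g 0.0
tool shift [-0.0031  0.0006  0.0813]
t 2.95 q [ 0.307  0.375 -0.293  0.001 -0.901 -0.769] p [ 0.6161 -0.006   0.1019] rpy [-1.7985e+02  9.0000e-02 -1.1641e+02] F [-0.   0.6  1.1] w 0.0502 g 0.0
tool shift [-0.0026  0.0009  0.0819]
```

View pics/w2.png

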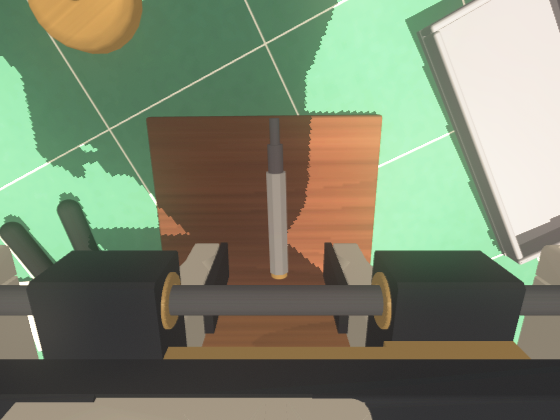

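>>> move_arm --rows "0 0 0 -0.002 0.001 0.028 0.05; 0 0 0 0 0 0.028 0.05; 0 0 0 0 0 0.026 0.05; 0 0 0 0 0 0 0.05; 0 0 0 0 0 0 0.005; 0 0 0 0 0 0 0.005; 0 0 0 0 0 0 0.005; 0 0 0 0 0 0 0.005" --squeeze 25

```text
t: 3.95
eef_pos: [0.615, -0.0035, 0.018]
ee_rot: [-3.141, 0.0, -2.032]
force: [0.7, 0.1, 1.0]
width: 0.0156
gripper_force: 0.5
```

Run:
```python
from h import *
to(.4224,.030,.020)
```

```text
t 3.95 q [ 0.311  0.475 -0.366  0.    -0.729 -0.773] p [ 0.615  -0.0035  0.018 ] rpy [-1.7998e+02  2.0000e-02 -1.1641e+02] F [0.7 0.1 1. ] w 0.0156 g 0.5
tool shift [ 0.0557  0.1874 -0.0021]
```

>>> move_arm --rows "0 0 0 0 0 0 0.005; 0 0 0 0 0 -0.04 0.005; 0 0 0 0 0 -0.04 0.005; 0 0 0 0.014 0.047 0 0.005; 0 0 0 0.014 0.047 0 0.005; 0 0 0 0.014 0.047 0 0.005; 0 0 0 0.014 0.047 0 0.005; 0 0 -9.7 0 0 0 0.005"

```text
t: 4.95
eef_pos: [0.4182, 0.0295, 0.0975]
ee_rot: [3.14, -0.0, -1.859]
force: [0.2, 0.3, -0.1]
width: 0.0138
gripper_force: 25.0
```

>>> move_arm --rows "0 0 -9.7 0 0 0 0.005; 0 0 -9.7 0 0 0 0.005; 0 0 0 0 0 0.025 0.005; 0 0 0 0 0 0 0.005; 0 0 0 0 0 0 0.005"

```text
t: 5.58
eef_pos: [0.4217, 0.03, 0.073]
ee_rot: [3.141, -0.0, -1.524]
force: [0.6, 0.5, -0.4]
width: 0.0137
gripper_force: 25.0
```

Run:
```python
from h import *
to(.4224,.030,.019); im,d,K,W=grab("wrist"); cv2.imwrite("pics/w3.png",im)
```

```text
t 5.58 q [ 0.542  0.126 -0.738  0.    -0.707 -0.495] p [0.4217 0.03   0.073 ] rpy [ 1.7999e+02 -2.0000e-02 -8.7310e+01] F [ 0.6  0.5 -0.4] w 0.0137 g 25.0
tool shift [-0.     -0.0007  0.054 ]
```

View pics/w3.png

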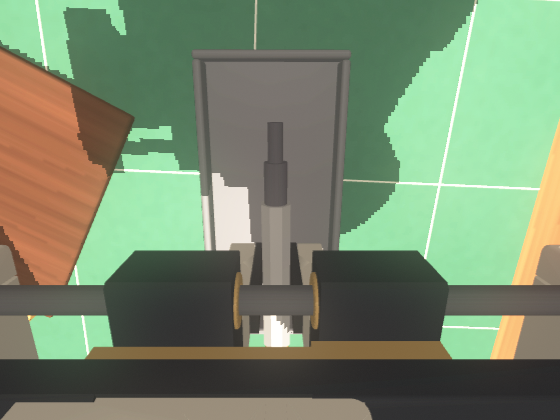

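The vise is held and centred over the tray. I lower and release it, then lift and dry-run the end-of-swing orientation in free air.

>>> move_arm --rows "0 0 0 0 0 0.027 0.005; 0 0 0 0 0 0.026 0.005; 0 0 0 0 0 0 0.005; 0 0 0 0 0 0 0.035; 0 0 0 0 0 0 0.035; 0 0 0 0 0 -0.05 0.035; 0 0 0 0 0 -0.06 0.035; 0 0 0 0 0 -0.06 0.05"

```text
t: 6.62
eef_pos: [0.4213, 0.0298, 0.1925]
ee_rot: [-3.14, 0.001, -1.524]
force: [1.7, 1.5, -0.5]
width: 0.0403
gripper_force: 0.0
```

>>> move_arm --rows "0 0 0 0.011 -0.05 -0.03 0.05; 0 0 0 0.011 -0.05 0 0.05; 0 0 0 0.011 -0.05 0 0.05; 0 0 0 0.011 -0.05 0 0.05; 0 0 9.7 0 0 0 0.08; 0 0 9.7 0 0 0 0.08; 0 0 9.7 0 0 0 0.08; 0 -10 0 0 0 0 0.0876"

```text
t: 7.62
eef_pos: [0.6237, -0.0026, 0.2193]
ee_rot: [3.14, 0.176, -2.033]
force: [-0.0, -1.6, -1.2]
width: 0.0838
gripper_force: 0.0
```

>>> move_arm --rows "0 -10 0 0 0 0 0.0876; 0 -10 0 0 0 0 0.0876; 0 -10 0 0 0 0 0.0876; 0 -10 0 0 0 0 0.0876; 0 0 0 0 0 0 0.0876; 0 0 0 0 0 0 0.0876"

```text
t: 8.38
eef_pos: [0.6236, -0.0054, 0.2202]
ee_rot: [-3.14, 0.87, -2.031]
force: [0.5, 0.7, 0.8]
width: 0.0875
gripper_force: 0.0
```

Run:
```python
from h import *
to(.6255,-.0044,.10); im,d,K,W=grab("top"); cv2.imwrite("top1.png",im); np.save("top1.npy",cloud(d,K,W)); cv2.imwrite("pics/top1.png",cv2.resize(im[100:320,100:440],None,fx=2,fy=2))
```

```text
t 8.38 q [-0.277  0.296 -0.082 -0.942 -1.193  0.187] p [ 0.6236 -0.0054  0.2202] rpy [-179.92   49.86 -116.39] F [0.5 0.7 0.8] w 0.0875 g 0.0
tool shift [ 0.0908 -0.0011  0.0788]
```

View pics/top1.png

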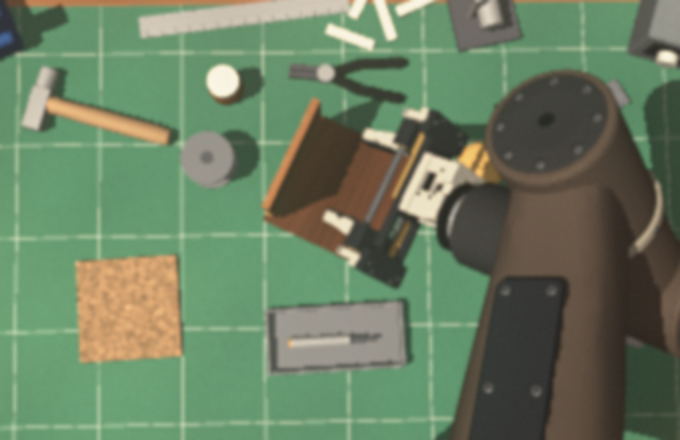

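The top view shows the vise lying inside the tray at about (335,342), and the 50° end pose is reachable. Now to the cup.

>>> move_arm --rows "0 10 0 0 0 0 0.0876; 0 10 0 0 0 0 0.0876; 0 10 0 0 0 0 0.0876; 0 10 0 0 0 0 0.0876; 0 10 0 0 0 0 0.0876; 0 0 -10.1 0 0 0 0.0876; 0 0 -10.1 0 0 0 0.0876; 0 0 0 0.049 0.0262 0.004 0.0876"

```text
t: 9.43
eef_pos: [0.5945, -0.0463, 0.2169]
ee_rot: [-3.137, -0.001, -1.669]
force: [-0.7, -1.5, -0.6]
width: 0.0876
gripper_force: 0.0
```

>>> move_arm --rows "0 0 0 0.049 0.0262 0.004 0.0876; 0 0 0 0.049 0.0262 0.004 0.0876; 0 0 0 0.049 0.0262 0.004 0.0876; 0 0 0 0.049 0.0262 0.004 0.0876; 0 9 0 0 0 0 0.0876; 0 9 0 0 0 0 0.0876; 0 9 0 0 0 0 0.0876; 0 9 0 0 0 0 0.0876"

```text
t: 10.42
eef_pos: [0.4695, -0.2312, 0.2019]
ee_rot: [-3.132, -0.632, -1.678]
force: [1.3, -0.2, 0.3]
width: 0.0877
gripper_force: 0.0
```

>>> move_arm --rows "0 9 0 0 0 0 0.0876; 0 0 0 0 0 0 0.0876; 0 0 0 0 0 0 0.0876"

```text
t: 10.8
eef_pos: [0.4682, -0.2321, 0.2003]
ee_rot: [-3.138, -0.783, -1.678]
force: [0.3, -0.1, -0.0]
width: 0.0873
gripper_force: 0.0
```

Run:
```python
from h import *
to(.4578,-.3182,.083); im,d,K,W=grab("wrist"); X=cloud(d,K,W)
p=X.reshape(-1,3); p=p[(p[:,2]>.09)&(p[:,2]<.15)&(p[:,0]>.38)&(p[:,0]<.54)&(p[:,1]<-.27)&(p[:,1]>-.41)]
print(len(p))
from scipy.optimize import least_squares
def res(a):
    ax=np.array([np.sin(a[2])*np.cos(a[3]),-np.cos(a[2])*np.cos(a[3]),np.sin(a[3])]); b=np.array([a[0],-.30,a[1]])
    s=(p-b)@ax-a[4]; r=np.linalg.norm(np.cross(p-b,ax),axis=1); return r-np.where(s<60e-3,.032,.032+(s-.06)*.3)
s=least_squares(res,[.46,.085,-.1,.087,-.013],loss="soft_l1",f_scale=.002); a=s.x; ax=np.array([np.sin(a[2])*np.cos(a[3]),-np.cos(a[2])*np.cos(a[3]),np.sin(a[3])])
print("axis",ax.round(4),"base",(np.array([a[0],-.30,a[1]])+a[4]*ax).round(4),np.median(abs(s.fun)))
cv2.imwrite("pics/w4.png",im)
```

```text
t 10.8 q [ 0.327  0.201 -0.828  0.804 -1.098 -1.019] p [ 0.4682 -0.2321  0.2003] rpy [-179.8   -44.86  -96.15] F [ 0.3 -0.1 -0. ] w 0.0873 g 0.0
tool shift [-0.0213  0.0016  0.1442]
8530
axis [-0.1062 -0.9896  0.0975] base [ 0.4637 -0.2857  0.0823] 0.0003968941222564845
```

View pics/w4.png

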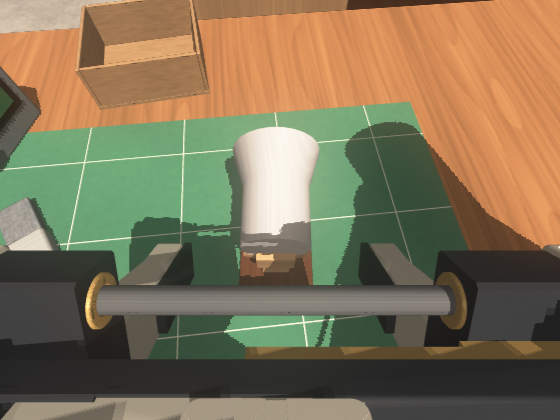

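The cup is centred between the fingers (base about (275,245), mouth about (276,145)). I advance and grip it.

>>> move_arm --rows "0 0 0 -0.022 0.0004 0 0.0876; 0 0 0 0 0 0.05 0.0876; 0 0 0 0 0 0.05 0.0876; 0 0 0 0 0 0.044 0.0876; 0 0 0 0 0 0 0.0876; 0 0 0 0 0 0 0.0876"

```text
t: 11.6
eef_pos: [0.4575, -0.3202, 0.0834]
ee_rot: [-3.138, -0.785, -1.683]
force: [0.7, -0.6, 0.0]
width: 0.0879
gripper_force: 0.0
```

Run:
```python
from h import *
to(.459,-.3174,.083)
```

```text
t 11.6 q [-0.01   0.36  -1.006  1.279 -0.825 -1.295] p [ 0.4575 -0.3202  0.0834] rpy [-179.81  -44.98  -96.44] F [ 0.7 -0.6  0. ] w 0.0879 g 0.0
tool shift [-0.0024 -0.0011 -0.0018]
```

>>> move_arm --rows "0 0 0 0 0 0 0.05; 0 0 0 0 0 0 0.05; 0 0 0 0 0 0 0.05; 0 0 0 0 0 0 0.05; 0 0 0 0 0 0 0.05" --squeeze 35

```text
t: 12.22
eef_pos: [0.4595, -0.3188, 0.0831]
ee_rot: [-3.137, -0.785, -1.679]
force: [3.7, 4.6, 5.8]
width: 0.0626
gripper_force: 35.0
```

>>> move_arm --rows "0 0 0 0.015 0 -0.015 0.05; 0 0 0 0.035 0 -0.035 0.05; 0 0 0 0.035 0 -0.035 0.05; 0 0 0 0.035 0 -0.035 0.05; 0 0 0 -0.012 -0.016 -0.012 0.05; 0 0 0 -0.025 -0.016 -0.025 0.05; 0 0 0 -0.035 -0.016 -0.035 0.05; 0 0 0 -0.035 -0.016 -0.035 0.05"

```text
t: 13.22
eef_pos: [0.5368, -0.1745, 0.25]
ee_rot: [3.138, -0.786, -1.678]
force: [1.4, -0.9, -3.6]
width: 0.0623
gripper_force: 35.0
```

Run:
```python
from h import *
to(.7045,.1545,.253)
```

```text
t 13.22 q [ 0.41   0.261 -0.592  0.699 -1.265 -0.927] p [ 0.5368 -0.1745  0.25  ] rpy [179.81 -45.01 -96.12] F [ 1.4 -0.9 -3.6] w 0.0623 g 35.0
tool shift [-0.2418 -0.1309 -0.2465]
```

>>> move_arm --rows "0 0 0 -0.035 -0.016 -0.035 0.05; 0 0 0 -0.035 -0.016 -0.035 0.05; 0 0 0 -0.035 -0.016 -0.035 0.05; 0 0 0 -0.035 -0.016 -0.035 0.05; 0 0 0 -0.035 -0.016 -0.035 0.05; 0 0 0 -0.03 -0.016 -0.03 0.05; 0 0 0 -0.025 -0.016 -0.025 0.05; 0 0 0 -0.014 -0.016 -0.014 0.05"

```text
t: 14.22
eef_pos: [0.7016, 0.1556, 0.2483]
ee_rot: [3.137, -0.787, -1.675]
force: [-0.2, 0.2, -3.1]
width: 0.0625
gripper_force: 35.0
```

>>> move_arm --rows "-4.8 0 4.8 0 0 0 0.05; -4.8 0 4.8 0 0 0 0.05; -4.8 0 4.8 0 0 0 0.05; 0 0 0 0 0 0 0.05; 0 0 0 0 0 0 0.05"

```text
t: 14.85
eef_pos: [0.7013, 0.1533, 0.2499]
ee_rot: [3.14, -0.787, -2.031]
force: [-1.0, 0.2, -2.2]
width: 0.0626
gripper_force: 35.0
```

Run:
```python
from h import *
st(); im,d,K,W=grab("scene"); X=cloud(d,K,W); im2,d2,K2,W2=grab("top"); Y=cloud(d2,K2,W2); to(.7045,.1545,.105)
np.save("s2.npy",X);np.save("t2.npy",Y)
for C in(X,Y):
    p=C.reshape(-1,3); a=p[:,:2]@n; b=p[:,:2]@t
    k=(p[:,2]>.13)&(p[:,2]<.185)&(a>.33)&(a<.37)&(b>.48)&(b<.64); q=p[k]; print("leaf",k.sum(), np.percentile(a[k],[2,50,98]).round(4), np.percentile(b[k],[1,99]).round(4), q[:,2].max().round(4))
cv2.imwrite("pics/s2.png",cv2.resize(im[140:300,180:400],None,fx=3,fy=3))
```

```text
t 14.85 q [ 0.643  0.8    0.432  0.344 -1.914 -1.109] p [0.7013 0.1533 0.2499] rpy [ 179.89  -45.11 -116.38] F [-1.   0.2 -2.2] w 0.0626 g 35.0
t 14.95 q [ 0.644  0.799  0.432  0.344 -1.915 -1.109] p [0.7011 0.1535 0.2514] rpy [ 179.96  -45.05 -116.42] F [-0.1 -0.3 -3.3] w 0.0625 g 35.0
tool shift [-0.1053 -0.0027  0.1017]
leaf 229 [0.3542 0.3623 0.3642] [0.5464 0.6374] 0.1714
leaf 344 [0.3484 0.3523 0.3591] [0.4858 0.6326] 0.1746
```

View pics/s2.png

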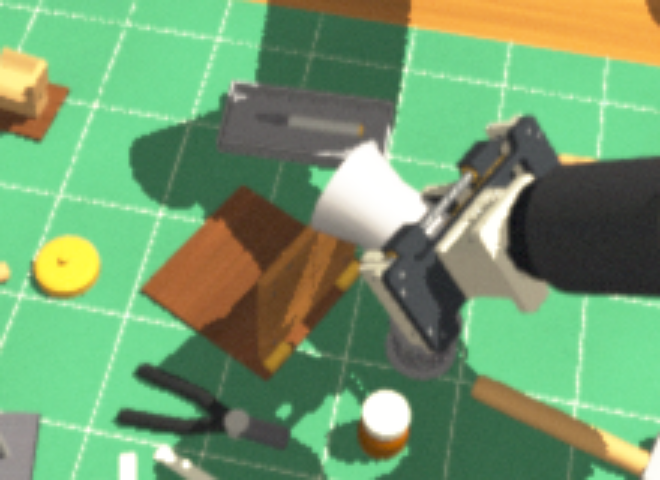

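Scene view: the cup is held at about (370,200) with its mouth toward the upright leaf, clear of the spool and jar. I lower it, then level it.

>>> move_arm --rows "0 0 0 -0.0265 -0.0015 0.0265 0.05; 0 0 0 -0.0265 0 0.0265 0.05; 0 0 0 -0.0265 0 0.0265 0.05; 0 0 0 -0.0265 0 0.0265 0.05; 0 -5.6 0 0 0 0 0.05; 0 0 0 0 0 0 0.05; 0 0 0 0 0 0 0.05"

```text
t: 15.82
eef_pos: [0.7029, 0.1528, 0.1034]
ee_rot: [-3.14, -0.687, -2.034]
force: [-0.2, 0.3, -3.7]
width: 0.0628
gripper_force: 35.0
```

Run:
```python
from h import *
s=st(); p=s["eef_pos"]; print("TCP n,t",p[:2]@n,p[:2]@t)
im,d,K,W=grab("scene"); X=cloud(d,K,W); p=X.reshape(-1,3);a=p[:,:2]@n;b=p[:,:2]@t
k=(p[:,2]>.02)&(p[:,2]<.18)&(a>.33)&(a<.375)&(b>.58)&(b<.64)
q=np.c_[a[k],p[k,2]]; 
for z in(.04,.06,.08,.1,.12,.14,.16): 
    m=abs(q[:,1]-z)<.01; print(z,m.sum(),np.median(q[m,0]).round(4) if m.any() else None)
# cup points
k=(p[:,2]>.06)&(p[:,2]<.2)&(a>.37)&(a<.40)&(b>.5)&(b<.62); print("mouth edge",k.sum(),np.percentile(a[k],[1,5]),np.percentile(b[k],[1,99]),np.percentile(p[k,2],[1,99]))
cv2.imwrite("pics/s3.png",cv2.resize(im[140:300,180:400],None,fx=3,fy=3))
```

```text
t 15.82 q [ 0.631  0.842  0.256  0.296 -1.612 -1.179] p [0.7029 0.1528 0.1034] rpy [-179.93  -39.39 -116.57] F [-0.2  0.3 -3.7] w 0.0628 g 35.0
TCP n,t 0.45004150482347466 0.5611385828197949
0.04 42 0.3609
0.06 44 0.3613
0.08 49 0.3619
0.1 49 0.3621
0.12 55 0.3625
0.14 51 0.3629
0.16 109 0.3609
mouth edge 160 [0.3861716 0.3870121] [0.53064432 0.60461013] [0.09424503 0.14822132]
```

Gap to the heap face is about 24 mm. Before the swing I run a short free-air test to see whether a row's shift uses the tool axes before or after that row's turn.

>>> move_arm --rows "0 8 0 0 0 -0.04 0.05; 0 0 0 0 0 0 0.05; 0 0 0 0 0 0 0.05; 0 0 0 0 0 0 0.05"

```text
t: 16.38
eef_pos: [0.7142, 0.1747, 0.1334]
ee_rot: [-3.141, -0.826, -2.035]
force: [-0.6, -0.8, -4.3]
width: 0.0624
gripper_force: 35.0
```

Run:
```python
from h import *
s=st(); p=s["eef_pos"]; dn=p[:2]@n-.4500; dz=p[2]-.1034; print("n,t",p[:2]@n,p[:2]@t,"dir angle from horizontal",np.degrees(np.arctan2(dz,dn)),"pre expects 50.6, post 42.6")
```

```text
t 16.38 q [ 0.659  0.931  0.415  0.335 -1.816 -1.172] p [0.7142 0.1747 0.1334] rpy [-179.98  -47.35 -116.61] F [-0.6 -0.8 -4.3] w 0.0624 g 35.0
n,t 0.4746607903098407 0.5614532007173879 dir angle from horizontal 50.55141708342871 pre expects 50.6, post 42.6
```

Pre-turn axes. I return, level the cup and close on the leaf.

>>> move_arm --rows "0 0 0 0.003 0 0.0277 0.05; 0 -8 0 0.003 0 0.0277 0.05; 0 0 0 0 0 0 0.05; 0 0 0 0.0023 0 0.0019 0.05; 0 0 0 0.0023 0 0.0019 0.05; 0 0 0 0 0 0 0.05"

```text
t: 17.12
eef_pos: [0.6916, 0.13, 0.0996]
ee_rot: [-3.142, -0.688, -2.034]
force: [0.1, -0.3, -4.1]
width: 0.0624
gripper_force: 35.0
```

Run:
```python
from h import *
s=st(); p=s["eef_pos"]; print("n,t",p[:2]@n,p[:2]@t,"Fn",s["force"][:2]@n, "M",s["moment"])
```

```text
t 17.12 q [ 0.616  0.815  0.187  0.304 -1.57  -1.179] p [0.6916 0.13   0.0996] rpy [-180.    -39.42 -116.55] F [ 0.1 -0.3 -4.1] w 0.0624 g 35.0
n,t 0.42460083193947606 0.5612286921666995 Fn -0.2476346079185048 M [ 2.62422419 -1.22765285 -0.01559293]
```

>>> move_arm --rows "0 0 0 0.0023 0 0.0019 0.05; 0 0 0 0 0 0 0.05"

```text
t: 17.38
eef_pos: [0.6906, 0.1279, 0.0997]
ee_rot: [-3.141, -0.686, -2.034]
force: [1.0, 5.8, -1.0]
width: 0.0625
gripper_force: 35.0
```

>>> move_arm --rows "0 0 0 0.0015 0 0.0013 0.05; 0 0 0 0 0 0 0.05"

```text
t: 17.62
eef_pos: [0.69, 0.1267, 0.0999]
ee_rot: [-3.14, -0.685, -2.034]
force: [1.0, 6.7, -1.1]
width: 0.0625
gripper_force: 35.0
```

Run:
```python
from h import *
s=st(); p=s["eef_pos"]; print("n,t",p[:2]@n,p[:2]@t,"Fn",s["force"][:2]@n, "M",s["moment"])
im,d,K,W=grab("scene"); cv2.imwrite("pics/s4.png",cv2.resize(im[150:270,220:380],None,fx=5,fy=5,interpolation=cv2.INTER_CUBIC))
```

```text
t 17.62 q [ 0.614  0.808  0.175  0.305 -1.561 -1.179] p [0.69   0.1267 0.0999] rpy [-179.92  -39.25 -116.55] F [ 1.   6.7 -1.1] w 0.0625 g 35.0
n,t 0.42093402264588703 0.561243555915893 Fn 6.445489373413763 M [ 4.3594203  -1.40206803 -0.46060752]
```

View pics/s4.png

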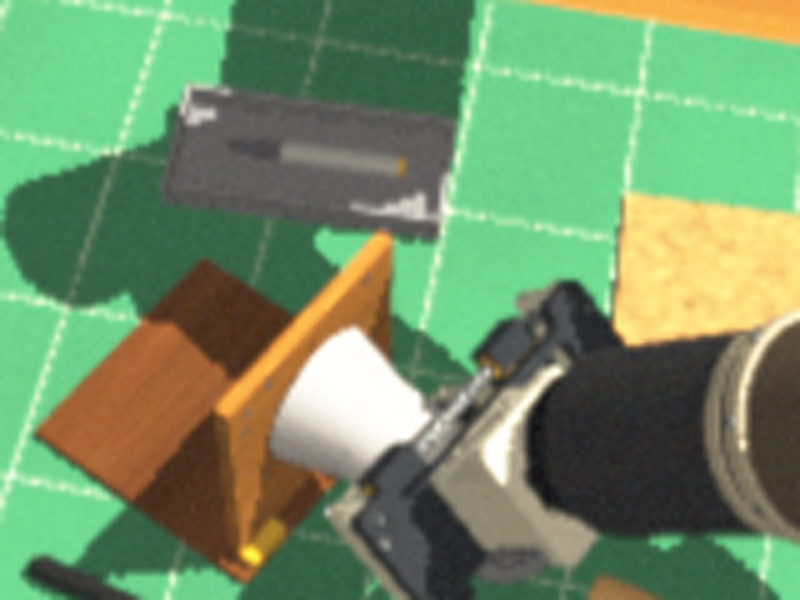

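The mouth closes on the leaf face (rim around (330,410)), with about 6.5 N of contact force. I start the swing in 4.5° rows.

>>> move_arm --rows "0 -4.5 0 0.0083 0 0.0005 0.05; 0 -4.5 0 0.0083 0 0.0005 0.05; 0 -4.5 0 0.0083 0 0.0005 0.05; 0 -4.5 0 0.0083 0 0.0005 0.05; 0 0 0 0 0 0 0.05" --squeeze 50

```text
t: 18.3
eef_pos: [0.6774, 0.0997, 0.1177]
ee_rot: [-3.139, -0.369, -2.036]
force: [3.8, 6.5, -1.6]
width: 0.0624
gripper_force: 50.0
```

```bash
cat > lf.py <<'E'
from h import *
s=st(); p=s["eef_pos"]; print("n,t",p[:2]@n,p[:2]@t,"Fn",s["force"][:2]@n, "M",s["moment"])
im,d,K,W=grab("scene"); cv2.imwrite("sc.png",im); X=cloud(d,K,W); p=X.reshape(-1,3); a=p[:,:2]@n; b=p[:,:2]@t
k=(b>.61)&(b<.632)&(a>.19)&(a<.37)&(p[:,2]>.03)&(p[:,2]<.18); q=np.c_[a[k],p[k,2]]
if k.sum()>20:
    for _ in range(5):
        c=np.median(q,0); V=np.linalg.svd(q-c)[2]; e=abs((q-c)@V[1]); q=q[e<.004+0*e] if (e<.004).sum()>20 else q
    print("leaf line dir",V[0],"angle from horizontal",np.degrees(np.arctan2(abs(V[0][1]),abs(V[0][0]))),"at",c,len(q))
E
python3 lf.py
```

```text
t 18.3 q [ 0.536  0.603 -0.002  0.206 -1.285 -1.091] p [0.6774 0.0997 0.1177] rpy [-179.85  -21.12 -116.66] F [ 3.8  6.5 -1.6] w 0.0624 g 50.0
n,t 0.39113742227318704 0.5619229465746681 Fn 7.496797710792914 M [ 4.03144162 -1.88526782  0.04414988]
leaf line dir [ 0.36191964 -0.9322093 ] angle from horizontal 68.78186549630186 at [0.32965    0.09871342] 233
```

>>> move_arm --rows "0 -6.5 0 0.0108 0 -0.0002 0.05; 0 -4.5 0 0.0082 0 0.0004 0.05; 0 -4.5 0 0.0082 0 0.0004 0.05; 0 -4.5 0 0.0082 0 0.0004 0.05; 0 -4.5 0 0.0082 0 0.0004 0.05; 0 0 0 0 0 0 0.05"

```text
t: 19.1
eef_pos: [0.6572, 0.0605, 0.1236]
ee_rot: [3.141, 0.053, -2.036]
force: [1.5, 3.5, -0.7]
width: 0.0626
gripper_force: 50.0
```

```bash
python3 lf.py
```

```text
t 19.1 q [ 0.365  0.404 -0.17  -0.044 -0.958 -0.806] p [0.6572 0.0605 0.1236] rpy [ 179.98    3.05 -116.67] F [ 1.5  3.5 -0.7] w 0.0626 g 50.0
n,t 0.34701241253503323 0.5613506997478764 Fn 3.781075676599914 M [ 1.4629633  -0.44209298  0.02113837]
leaf line dir [ 0.70770404 -0.70650902] angle from horizontal 44.95158477721864 at [0.30363586 0.07538773] 255
```

>>> move_arm --rows "0 -4.5 0 0.0082 0 0.0004 0.05; 0 -4.5 0 0.0082 0 0.0004 0.05; 0 -4.5 0 0.0082 0 0.0004 0.05; 0 -4.5 0 0.0082 0 0.0004 0.05; 0 -4.5 0 0.0082 0 0.0004 0.05; 0 -4.5 0 0.0082 0 0.0004 0.05; 0 -4.5 0 0.0082 0 0.0004 0.05; 0 0 0 0 0 0 0.05"

```text
t: 20.15
eef_pos: [0.6319, 0.0124, 0.1022]
ee_rot: [3.134, 0.602, -2.039]
force: [-0.8, 0.7, -1.7]
width: 0.0623
gripper_force: 50.0
```

```bash
python3 lf.py
```

```text
t 20.15 q [-0.059  0.376 -0.175 -0.726 -0.905  0.021] p [0.6319 0.0124 0.1022] rpy [ 179.58   34.46 -116.84] F [-0.8  0.7 -1.7] w 0.0623 g 50.0
n,t 0.2926982048194335 0.5601730866562084 Fn 0.23706923822816733 M [-1.71865443  1.14412919  0.12559256]
leaf line dir [ 0.10145159 -0.99484048] angle from horizontal 84.17723447735537 at [0.26626155 0.04499493] 295
```

```bash
cat > prof.py <<'E'
from h import *
s=st(); p=s["eef_pos"]; print("n,t",p[:2]@n,p[:2]@t)
for c in("scene","top"):
    im,d,K,W=grab(c); np.save(c+"_l.npy",cloud(d,K,W)); cv2.imwrite(c+"_l.png",im); p=cloud(d,K,W).reshape(-1,3); a=p[:,:2]@n; b=p[:,:2]@t
    for lo,hi in((.488,.5),(.618,.634)):
        print(c,lo,[(round(x,3),round(float(np.median(p[k,2])),4)) for x in np.arange(.2,.38,.015) for k in [(b>lo)&(b<hi)&(abs(a-x)<.005)] if k.sum()>3])
E
python3 prof.py
```

```text
t 20.2 q [-0.057  0.375 -0.175 -0.724 -0.904  0.019] p [0.6323 0.0127 0.1027] rpy [ 179.66   34.41 -116.76] F [-0.8 -0.1 -1.9] w 0.0624 g 50.0
n,t 0.29318189584498316 0.5603143181678243
scene 0.488 [(np.float64(0.2), 0.6241), (np.float64(0.215), 0.6222), (np.float64(0.23), 0.6092), (np.float64(0.245), 0.5916), (np.float64(0.26), 0.5686), (np.float64(0.275), 0.1933), (np.float64(0.29), 0.0366), (np.float64(0.305), 0.0305), (np.float64(0.32), 0.027), (np.float64(0.335), 0.0227), (np.float64(0.35), 0.0197), (np.float64(0.365), 0.016)]
scene 0.618 [(np.float64(0.2), 0.0039), (np.float64(0.215), 0.0479), (np.float64(0.23), 0.0484), (np.float64(0.245), 0.0457), (np.float64(0.26), 0.164), (np.float64(0.275), 0.1589), (np.float64(0.29), 0.0372), (np.float64(0.305), 0.0306), (np.float64(0.32), 0.0267), (np.float64(0.335), 0.0232), (np.float64(0.35), 0.0191), (np.float64(0.365), 0.0179)]
top 0.488 [(np.float64(0.2), 0.6246), (np.float64(0.215), 0.6218), (np.float64(0.23), 0.61), (np.float64(0.245), 0.5924), (np.float64(0.26), 0.5724), (np.float64(0.275), 0.1876), (np.float64(0.29), 0.0345), (np.float64(0.305), 0.0301), (np.float64(0.32), 0.0256), (np.float64(0.335), 0.0246), (np.float64(0.35), 0.0196), (np.float64(0.365), 0.0185)]
top 0.618 []
```

>>> move_arm --rows "0 -4.5 0 0.0082 0 0.0004 0.05; 0 -4.5 0 0.0082 0 0.0004 0.05; 0 -4.5 0 0.0082 0 0.0004 0.05; 0 0 0 0 0 0 0.05; 0 0 0 0 0 0 0.05"

```text
t: 20.92
eef_pos: [0.6252, -0.0026, 0.0879]
ee_rot: [3.141, 0.837, -2.033]
force: [-0.4, -0.2, -1.7]
width: 0.0626
gripper_force: 50.0
```

```bash
python3 prof.py
```

```text
t 20.93 q [-0.275  0.463 -0.159 -1.005 -1.045  0.392] p [ 0.6252 -0.0026  0.0879] rpy [ 179.98   47.96 -116.51] F [-0.4 -0.2 -1.7] w 0.0626 g 50.0
n,t 0.2762916240296187 0.5608612138433974
scene 0.488 [(np.float64(0.2), 0.1454), (np.float64(0.215), 0.1687), (np.float64(0.23), 0.1763), (np.float64(0.245), 0.1647), (np.float64(0.26), 0.0194), (np.float64(0.275), 0.0185), (np.float64(0.29), 0.0182), (np.float64(0.305), 0.0185), (np.float64(0.32), 0.0168), (np.float64(0.335), 0.0181), (np.float64(0.35), 0.0172), (np.float64(0.365), 0.0151)]
scene 0.618 [(np.float64(0.2), 0.1494), (np.float64(0.215), 0.0206), (np.float64(0.23), 0.1518), (np.float64(0.245), 0.1521), (np.float64(0.26), 0.0185), (np.float64(0.275), 0.0173), (np.float64(0.29), 0.0176), (np.float64(0.305), 0.0173), (np.float64(0.32), 0.0183), (np.float64(0.335), 0.0172), (np.float64(0.35), 0.0179), (np.float64(0.365), 0.0165)]
top 0.488 [(np.float64(0.2), 0.1366), (np.float64(0.215), 0.1734), (np.float64(0.23), 0.1584), (np.float64(0.245), 0.1603), (np.float64(0.26), 0.0214), (np.float64(0.275), 0.0191), (np.float64(0.29), 0.0208), (np.float64(0.305), 0.0211), (np.float64(0.32), 0.0195), (np.float64(0.335), 0.0197), (np.float64(0.35), 0.019), (np.float64(0.365), 0.0161)]
top 0.618 [(np.float64(0.2), 0.1554), (np.float64(0.215), 0.1723), (np.float64(0.23), 0.1682), (np.float64(0.245), 0.1646), (np.float64(0.26), 0.0202), (np.float64(0.275), 0.0199), (np.float64(0.29), 0.0204), (np.float64(0.305), 0.0208), (np.float64(0.32), 0.0198), (np.float64(0.335), 0.0187), (np.float64(0.35), 0.0195), (np.float64(0.365), 0.0183)]
```

>>> move_arm --rows "0 -1.5 0 0.0011 0 0.001 0.05; 0 0 0 0.0011 0 0.001 0.05; 0 0 0 0 0 0 0.05"

```text
t: 21.4
eef_pos: [0.6251, -0.0029, 0.0847]
ee_rot: [3.141, 0.866, -2.035]
force: [0.1, 1.1, 0.1]
width: 0.0621
gripper_force: 50.0
```

>>> move_arm --rows "0 0 0 0.0011 0 0.001 0.05; 0 0 0 0 0 0 0.05"

```text
t: 21.65
eef_pos: [0.6251, -0.0028, 0.0833]
ee_rot: [3.141, 0.866, -2.035]
force: [-0.9, 1.1, 0.4]
width: 0.0623
gripper_force: 50.0
```

```bash
cat > cup.py <<'E'
from h import *
from scipy.optimize import least_squares
s=st(); print("n,t",s["eef_pos"][:2]@n,s["eef_pos"][:2]@t,"M",s["moment"])
P=[]
for c in("scene","top"):
    im,d,K,W=grab(c); P.append((c,cloud(d,K,W).reshape(-1,3)))
    cv2.imwrite(c+"_c.png",im)
for c,p in P:
    a=p[:,:2]@n;b=p[:,:2]@t
    k=(a>.2)&(a<.36)&(abs(b-.561)<.05)&(p[:,2]>.022)&(p[:,2]<.075); q=np.c_[a,b,p[:,2]][k]
    if len(q)<40: print(c,len(q)); continue
    # cone: mouth down at z0=.018 : r=.044-.3*(z-.018) for <40mm, else .032
    f=lambda v:np.hypot(q[:,0]-v[0],q[:,1]-v[1])-np.maximum(.032,.044-.3*(q[:,2]-.018))
    r=least_squares(f,[.275,.561],loss="soft_l1",f_scale=.002); print(c,len(q),"cup axis n,t",r.x.round(4),np.median(abs(r.fun)).round(4))
E
python3 cup.py
```

```text
t 21.65 q [-0.297  0.481 -0.158 -1.036 -1.061  0.435] p [ 0.6251 -0.0028  0.0833] rpy [ 179.98   49.6  -116.59] F [-0.9  1.1  0.4] w 0.0623 g 50.0
n,t 0.27609964375831136 0.5608578587819344 M [-2.05327202  1.47541539  0.37516928]
scene 298 cup axis n,t [0.2745 0.5614] 0.0009
top 197 cup axis n,t [0.2761 0.5627] 0.0047
```

Run:
```python
from h import *
im=cv2.imread("scene_c.png"); m=arm.camera_model("scene");K=np.array(m["mtx"]);C=np.array(m["camera_from_world"])
def col(a,b,z=.018):
    p=n*a+t*b; q=K@(C@np.array([*p,z,1]))[:3]; u,v=q[:2]/q[2]; return im[int(round(v)),int(round(u))].tolist()
for b in(.625,.60,.5): print(b,[(round(a,3),col(a,b)) for a in np.arange(.185,.24,.005)])
for a in(.30,.33): print(a,[(round(b,3),col(a,b)) for b in np.r_[np.arange(.474,.5,.004),np.arange(.622,.65,.004)]])
print([(round(a,3),col(a,.60)) for a in np.arange(.345,.376,.004)])
```

```text
0.625 [(np.float64(0.185), [120, 177, 96]), (np.float64(0.19), [79, 106, 71]), (np.float64(0.195), [87, 133, 66]), (np.float64(0.2), [128, 194, 102]), (np.float64(0.205), [113, 174, 108]), (np.float64(0.21), [47, 92, 130]), (np.float64(0.215), [41, 88, 137]), (np.float64(0.22), [39, 76, 117]), (np.float64(0.225), [46, 73, 102]), (np.float64(0.23), [45, 77, 113]), (np.float64(0.235), [39, 76, 113])]
0.6 [(np.float64(0.185), [114, 145, 124]), (np.float64(0.19), [78, 113, 68]), (np.float64(0.195), [86, 124, 64]), (np.float64(0.2), [90, 132, 70]), (np.float64(0.205), [107, 164, 102]), (np.float64(0.21), [42, 70, 97]), (np.float64(0.215), [38, 76, 115]), (np.float64(0.22), [56, 69, 88]), (np.float64(0.225), [41, 78, 117]), (np.float64(0.23), [35, 77, 117]), (np.float64(0.235), [38, 74, 119])]
0.5 [(np.float64(0.185), [137, 206, 104]), (np.float64(0.19), [144, 207, 118]), (np.float64(0.195), [163, 219, 149]), (np.float64(0.2), [242, 250, 251]), (np.float64(0.205), [248, 252, 253]), (np.float64(0.21), [249, 252, 254]), (np.float64(0.215), [249, 252, 254]), (np.float64(0.22), [249, 252, 254]
[... 821 characters left out ...]
199]), (np.float64(0.49), [68, 155, 238]), (np.float64(0.494), [74, 173, 247]), (np.float64(0.498), [72, 170, 246]), (np.float64(0.622), [75, 175, 249]), (np.float64(0.626), [69, 175, 248]), (np.float64(0.63), [71, 174, 248]), (np.float64(0.634), [65, 153, 232]), (np.float64(0.638), [44, 98, 156]), (np.float64(0.642), [35, 59, 95]), (np.float64(0.646), [47, 90, 156]), (np.float64(0.65), [54, 80, 107])]
[(np.float64(0.345), [66, 165, 243]), (np.float64(0.349), [73, 172, 247]), (np.float64(0.353), [70, 174, 248]), (np.float64(0.357), [76, 173, 247]), (np.float64(0.361), [50, 111, 179]), (np.float64(0.365), [51, 98, 164]), (np.float64(0.369), [50, 98, 164]), (np.float64(0.373), [71, 112, 145])]
```

The leaf in the scene camera spans n 0.208–0.361, so its middle is about 0.2845; the cup axis is at 0.2745. I slide the cup 10 mm toward the hinge, keeping it lightly in contact.

>>> move_arm --rows "0 0 0 -0.0016 0 0.0019 0.05; 0 0 0 -0.0017 0 0.0019 0.05; 0 0 0 -0.0016 0 0.0019 0.05; 0 0 0 -0.0016 0 0.0019 0.05; 0 0 0 0 0 0 0.05; 0 0 0 0 0 0 0.05"

```text
t: 22.5
eef_pos: [0.6297, 0.006, 0.0834]
ee_rot: [-3.142, 0.866, -2.035]
force: [0.2, -0.5, -0.8]
width: 0.0621
gripper_force: 50.0
```

```bash
python3 cup.py; python3 prof.py | grep 0.618
```

```text
t 22.5 q [-0.281  0.481 -0.157 -1.041 -1.05   0.426] p [0.6297 0.006  0.0834] rpy [-180.     49.59 -116.57] F [ 0.2 -0.5 -0.8] w 0.0621 g 50.0
n,t 0.28597848438442613 0.5610120720214924 M [-2.59637368  1.42858645  0.00508971]
scene 297 cup axis n,t [0.2844 0.5616] 0.0008
top 183 cup axis n,t [0.2831 0.5606] 0.0024
scene 0.618 [(np.float64(0.2), 0.0061), (np.float64(0.215), 0.0195), (np.float64(0.23), 0.1358), (np.float64(0.245), 0.0723), (np.float64(0.26), 0.1488), (np.float64(0.275), 0.0167), (np.float64(0.29), 0.0175), (np.float64(0.305), 0.0176), (np.float64(0.32), 0.0186), (np.float64(0.335), 0.0176), (np.float64(0.35), 0.0173), (np.float64(0.365), 0.0169)]
top 0.618 [(np.float64(0.2), 0.141), (np.float64(0.215), 0.1584), (np.float64(0.23), 0.167), (np.float64(0.245), 0.161), (np.float64(0.26), 0.1563), (np.float64(0.275), 0.0185), (np.float64(0.29), 0.0176), (np.float64(0.305), 0.0184), (np.float64(0.32), 0.0194), (np.float64(0.335), 0.0182), (np.float64(0.35), 0.0199), (np.float64(0.365), 0.0177)]
```

>>> move_arm --rows "0 0 0 -0.0038 0 -0.0032 0.05; 0 0 0 -0.0076 0 -0.0065 0.05; 0 0 0 -0.0152 0 -0.013 0.05; 0 0 0 -0.0229 0 -0.0194 0.05; 0 0 0 -0.0229 0 -0.0194 0.05; 0 0 0 -0.0229 0 -0.0194 0.05; 0 0 0 -0.0229 0 -0.0194 0.05; 0 0 0 0 0 0 0.05"

```text
t: 23.7
eef_pos: [0.6307, 0.006, 0.2425]
ee_rot: [-3.132, 0.867, -2.027]
force: [1.0, 0.2, -1.3]
width: 0.0627
gripper_force: 50.0
```

```bash
cat > nuts.py <<'E'
from h import *
s=st(); print("n,t",s["eef_pos"][:2]@n,s["eef_pos"][:2]@t)
im,d,K,W=grab("scene"); cv2.imwrite("sc_n.png",im); p=cloud(d,K,W).reshape(-1,3);a=p[:,:2]@n;b=p[:,:2]@t
k=(a>.2)&(a<.37)&(b>.48)&(b<.64)&(p[:,2]>.0245)&(p[:,2]<.07); print(k.sum(),"n",np.percentile(a[k],[0,3,50,97,100]).round(3),"t",np.percentile(b[k],[0,3,50,97,100]).round(3),"z",np.percentile(p[k,2],[5,50,95,100]).round(3))
g=np.zeros((20,20),int); np.maximum.at(g,(((a[k]-.205)/.008).astype(int).clip(0,19),((b[k]-.481)/.008).astype(int).clip(0,19)),(p[k,2]*1000).astype(int)); print(g)
E
python3 nuts.py
```

```text
t 23.7 q [-0.247  0.27  -0.064 -0.928 -1.192  0.132] p [0.6307 0.006  0.2425] rpy [-179.46   49.66 -116.14] F [ 1.   0.2 -1.3] w 0.0627 g 50.0
n,t 0.2864566582203688 0.5618990297489653
168 n [0.26  0.264 0.291 0.307 0.309] t [0.529 0.54  0.564 0.585 0.586] z [0.028 0.042 0.053 0.057]
[[ 0  0  0  0  0  0  0  0  0  0  0  0  0  0  0  0  0  0  0  0]
 [ 0  0  0  0  0  0  0  0  0  0  0  0  0  0  0  0  0  0  0  0]
 [ 0  0  0  0  0  0  0  0  0  0  0  0  0  0  0  0  0  0  0  0]
 [ 0  0  0  0  0  0  0  0  0  0  0  0  0  0  0  0  0  0  0  0]
 [ 0  0  0  0  0  0  0  0  0  0  0  0  0  0  0  0  0  0  0  0]
 [ 0  0  0  0  0  0  0  0  0  0  0  0  0  0  0  0  0  0  0  0]
 [ 0  0  0  0  0  0  0  0  0  0 31  0  0  0  0  0  0  0  0  0]
 [ 0  0  0  0  0  0  0 34  0  0 29 30 29  0  0  0  0  0  0  0]
 [ 0  0  0  0  0  0 32 33 31 33 41 47 45  0  0  0  0  0  0  0]
 [ 0  0  0  0  0 31  0  0 52 49 47 46 47 45  0  0  0  0  0  0]
 [ 0  0  0  0  0  0  0 52 55 54 56 45 45 38  0  0  0  0  0  0]
 [ 0  0  0  0  0  0  0 51 54 54 48 43 45  0  0  0  0  0  0  0]
 [ 0  0  0  0  0  0  0  0 32 31 35 31  0  0  0  0  0  0  0  0]
 [ 0  0  0  0  0  0  0  0  0  0  0  0  0  0  0  0  0  0  0  0]
 [ 0  0  0  0  0  0  0  0  0  0  0  0  0  0  0  0  0  0  0  0]
 [ 0  0  0  0  0  0  0  0  0  0  0  0  0  0  0  0  0  0  0  0]
 [ 0  0  0  0  0  0  0  0  0  0  0  0  0  0  0  0  0  0  0  0]
 [ 0  0  0  0  0  0  0  0  0  0  0  0  0  0  0  0  0  0  0  0]
 [ 0  0  0  0  0  0  0  0  0  0  0  0  0  0  0  0  0  0  0  0]
 [ 0  0  0  0  0  0  0  0  0  0  0  0  0  0  0  0  0  0  0  0]]
```

The heap of nuts is centred (n≈0.287, t≈0.562) and the wrist load has dropped to the empty cup's weight. Now the cup goes to the pad.

>>> move_arm --rows "0 0 0 -0.0181 0.0396 0.0213 0.05; 0 0 0 -0.0181 0.0396 0.0213 0.05; 0 0 0 -0.0181 0.0396 0.0213 0.05; 0 0 0 -0.0181 0.0396 0.0213 0.05; 0 0 0 -0.0181 0.0396 0.0213 0.05; 0 0 0 -0.0181 0.0396 0.0213 0.05; 0 0 0 -0.0181 0.0396 0.0213 0.05; 0 0 0 0 0 0 0.05"

```text
t: 24.75
eef_pos: [0.4655, 0.3087, 0.2377]
ee_rot: [3.139, 0.865, -2.029]
force: [-0.2, 0.3, -1.3]
width: 0.0622
gripper_force: 50.0
```

>>> move_arm --rows "-7.6 0 -6.5 0 0 0 0.05; -7.6 0 -6.5 0 0 0 0.05; -7.6 0 -6.5 0 0 0 0.05; 0 0 0 0 0 0 0.05; 0 0 0 0 0 0 0.05"

```text
t: 25.38
eef_pos: [0.4696, 0.3044, 0.2372]
ee_rot: [3.14, 0.865, -1.515]
force: [-0.3, 0.1, -2.3]
width: 0.0626
gripper_force: 50.0
```

```bash
python3 - <<'E'
from h import *
to(.4686,.3044,.0725)
E
python3 nuts.py | sed -n 3p
```

```text
t 25.38 q [ 0.282  0.166 -0.212 -0.941 -1.163  0.159] p [0.4696 0.3044 0.2372] rpy [179.93  49.57 -86.79] F [-0.3  0.1 -2.3] w 0.0626 g 50.0
tool shift [0.1254 0.0009 0.1069]
165 n [0.261 0.265 0.29  0.305 0.308] t [0.528 0.54  0.564 0.585 0.633] z [0.028 0.043 0.054 0.057]
```

>>> move_arm --rows "0 0 0 0.029 0 0.0246 0.05; 0 0 0 0.029 0 0.0246 0.05; 0 0 0 0.029 0 0.0246 0.05; 0 0 0 0.029 0 0.0246 0.05; 0 0 0 0 0 0 0.05; 0 0 0 0 0 0 0.05"

```text
t: 26.18
eef_pos: [0.4701, 0.3051, 0.0877]
ee_rot: [-3.137, 0.866, -1.508]
force: [0.9, 0.0, -0.5]
width: 0.0625
gripper_force: 50.0
```

```bash
cat > pad.py <<'E'
from h import *
import sys
from scipy.optimize import least_squares
s=st(); z0=float(sys.argv[1]) if len(sys.argv)>1 else s["eef_pos"][2]-.0654
for c in("scene","top"):
    im,d,K,W=grab(c); q=cloud(d,K,W).reshape(-1,3)
    h=cv2.cvtColor(im,cv2.COLOR_BGR2HSV).reshape(-1,3)
    k=(abs(q[:,0]-.469)<.055)&(abs(q[:,1]-.301)<.055)&(q[:,2]>z0+.008)&(q[:,2]<z0+.06)
    w=q[k]; f=lambda v:np.hypot(w[:,0]-v[0],w[:,1]-v[1])-np.maximum(.032,.044-.3*(w[:,2]-z0))
    r=least_squares(f,[.469,.301],loss="soft_l1",f_scale=.002); print(c,k.sum(),"axis",r.x.round(4),np.median(abs(r.fun)).round(4))
    kt=(np.hypot(q[:,0]-.469,q[:,1]-.301)<.03)&(q[:,2]>z0+.09)&(q[:,2]<z0+.106); print("  base top",kt.sum(),q[kt].mean(0).round(4))
    if c=="scene":
        kp=(h[:,0]<28)&(h[:,1]>80)&(h[:,2]>120)&(abs(q[:,0]-.469)<.09)&(abs(q[:,1]-.301)<.09)&(q[:,2]<.012)&(q[:,2]>0)
        print("pad scene",cv2.minAreaRect((q[kp,:2]*1000).astype(np.float32)))
E
python3 pad.py
```

```text
t 26.18 q [ 0.239  0.394 -0.304 -1.071 -1.022  0.491] p [0.4701 0.3051 0.0877] rpy [-179.74   49.59  -86.39] F [ 0.9  0.  -0.5] w 0.0625 g 50.0
scene 176 axis [0.4718 0.3034] 0.0011
  base top 202 [0.4688 0.3045 0.1222]
pad scene ((473.9181213378906, 304.6517333984375), (140.83660888671875, 137.9424591064453), 2.801807403564453)
top 42 axis [0.469  0.3009] 0.0005
  base top 406 [0.4688 0.3033 0.1237]
```

>>> move_arm --rows "0 0 0 0.0055 0 0.0046 0.05; 0 0 0 0.0046 0 0.0039 0.05; 0 0 0 0 0 0 0.05; 0 0 0 0.0015 0 0.0013 0.05; 0 0 0 0 0 0 0.05; 0 0 0 0 0 0 0.05"

```text
t: 27.02
eef_pos: [0.4698, 0.3049, 0.0711]
ee_rot: [-3.139, 0.865, -1.509]
force: [-0.0, -2.2, 1.5]
width: 0.0629
gripper_force: 50.0
```

>>> move_arm --rows "0 0 0 0.0011 0 0.001 0.05; 0 0 0 0 0 0 0.05"

```text
t: 27.28
eef_pos: [0.4698, 0.3049, 0.071]
ee_rot: [-3.138, 0.867, -1.507]
force: [-2.4, -7.0, 13.1]
width: 0.0625
gripper_force: 50.0
```

>>> move_arm --rows "0 0 0 0.0008 0 0.0006 0.05; 0 0 0 0 0 0 0.05"

```text
t: 27.52
eef_pos: [0.4698, 0.3049, 0.0709]
ee_rot: [-3.137, 0.868, -1.506]
force: [-3.0, -9.0, 19.9]
width: 0.0625
gripper_force: 50.0
```

>>> move_arm --rows "0 0 0 -0.0011 0 -0.001 0.05; 0 0 0 0 0 0 0.05; 0 0 0 0 0 0 0.07; 0 0 0 0 0 0 0.0876; 0 0 0 0 0 0 0.0876; 0 0 0 0 0 0 0.0876"

```text
t: 28.28
eef_pos: [0.4696, 0.3049, 0.0698]
ee_rot: [-3.14, 0.865, -1.51]
force: [0.9, -0.3, 0.3]
width: 0.0873
gripper_force: 0.0
```

>>> move_arm --rows "0 0 0 0 0 -0.02 0.0876; 0 0 0 0 0 -0.03 0.0876; 0 0 0 0 0 -0.04 0.0876; 0 0 0 0 0 -0.04 0.0876; 0 0 0 -0.03 0 -0.03 0.0876; 0 0 0 -0.03 0 -0.03 0.0876; 0 0 0 0 0 0 0.0876; 0 0 0 0 0 0 0.0876"

```text
t: 29.28
eef_pos: [0.4754, 0.1987, 0.2391]
ee_rot: [-3.139, 0.865, -1.509]
force: [-0.5, 0.3, -0.8]
width: 0.0874
gripper_force: 0.0
```

```bash
python3 pad.py .006; python3 nuts.py; python3 prof.py | grep top
```

```text
t 29.27 q [ 0.074  0.182 -0.196 -0.905 -1.317  0.287] p [0.4754 0.1987 0.2391] rpy [-179.83   49.57  -86.47] F [-0.5  0.3 -0.8] w 0.0874 g 0.0
scene 309 axis [0.4712 0.3031] 0.001
  base top 234 [0.4704 0.3015 0.1053]
pad scene ((471.89202880859375, 304.1708679199219), (142.7280731201172, 140.04495239257812), 2.8206865787506104)
top 268 axis [0.4682 0.3008] 0.0005
  base top 431 [0.469  0.3012 0.1066]
t 29.38 q [ 0.074  0.184 -0.196 -0.905 -1.317  0.287] p [0.4752 0.199  0.238 ] rpy [179.95  49.58 -86.63] F [-0.2  0.3  0.2] w 0.0876 g 0.0
n,t 0.38991534089629387 0.3366853392755017
162 n [0.259 0.266 0.29  0.306 0.309] t [0.529 0.54  0.564 0.584 0.586] z [0.029 0.042 0.054 0.058]
[[ 0  0  0  0  0  0  0  0  0  0  0  0  0  0  0  0  0  0  0  0]
 [ 0  0  0  0  0  0  0  0  0  0  0  0  0  0  0  0  0  0  0  0]
 [ 0  0  0  0  0  0  0  0  0  0  0  0  0  0  0  0  0  0  0  0]
 [ 0  0  0  0  0  0  0  0  0  0  0  0  0  0  0  0  0  0  0  0]
 [ 0  0  0  0  0  0  0  0  0  0  0  0  0  0  0  0  0  0  0  0]
 [ 0  0  0  0  0  0  0  0  0  0  0  0  0  0  0  0  0  0  0  0]
 [ 0  0  0  0  0  0  0  0  0  0 28
[... 789 characters left out ...]
  0  0  0  0  0  0  0  0  0  0  0  0  0  0  0  0  0  0  0]]
top 0.488 [(np.float64(0.2), 0.5935), (np.float64(0.215), 0.6131), (np.float64(0.23), 0.628), (np.float64(0.245), 0.6434), (np.float64(0.26), 0.6573), (np.float64(0.275), 0.6707), (np.float64(0.29), 0.6857), (np.float64(0.305), 0.6853), (np.float64(0.32), 0.6725), (np.float64(0.335), 0.658)]
top 0.618 [(np.float64(0.2), 0.0073), (np.float64(0.215), 0.0193), (np.float64(0.23), 0.02), (np.float64(0.245), 0.0192), (np.float64(0.26), 0.019), (np.float64(0.275), 0.0188), (np.float64(0.29), 0.0188), (np.float64(0.305), 0.0188), (np.float64(0.32), 0.0185), (np.float64(0.335), 0.019), (np.float64(0.35), 0.0188), (np.float64(0.365), 0.0187)]
```

The cup stands upright on the pad, within about 1 mm of its middle. The leaf is flat, the heap is centred and the arm is clear, so I hand in.

```bash
python3 -c "
from station import arm
print(arm.job_done())"
```

```text
the job is handed in; nothing more can be done
None
```

I handed the job in at about 29 s: the pin vise is in the tray, the leaf lies flat with the nuts in one heap on its middle, and the empty cup stands mouth down within about 1–2 mm of the pad's middle. The depth readings showed one heap but did not count five separate nuts, and I did not re-check the bystanders at the end.

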